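# Pour out the weighed bearing balls

## Task

Lift the can of steel balls by its top hoop out of the balance's shield and stand it on the mat, then take it by its tail handle and pour all six balls into the steel dish. Stand the empty can back upright on the mat, and leave the tape and the jar where they are.

Things in the scene. Friction and masses are not known exactly. Their poses are not given: they have to be found in the camera images.
- can: Loose open aluminium pouring can, 200 g plus the balls: round, tapered, outer radius 30 mm at the base and 42 mm at the rim (too wide to grip round), 66 mm high, wall 3 mm, floor 4 mm. Origin: centre of its underside; z up through the mouth; +x towards its pouring lip; the black tail handle sticks out level along its -x; the hoop handle arches over the mouth in its y-z plane.
- hoop: The can's top handle, rigid on it. Origin: centre of the flat black grip on top of the can's hoop: 12 mm thick along can x, 56 mm long along can y, 16 mm tall, centred 114 mm above the can's underside (40 mm clear between it and the rim). Two thin uprights, 8 mm thick, join its ends to the rim at can y = +-42 mm. Axes as the can's.
- tail: The can's tail handle, rigid on it. Origin: centre of its black grip: 50 mm long along can x (58 to 108 mm behind the can's axis), 12 mm thick along can y, 22 mm tall, centred 83 mm behind the axis and 46 mm above the underside. Axes as the can's.
- can_lip (a point): Front point of the can's rim, 42 mm along can +x and 66 mm above its underside; the balls leave here when the can is tipped forward (about its y axis), all of them once tipped to some 95 to 105 degrees.
- can_in (a point): Centre of the can's inner floor, 4 mm above its underside.
- ball0: Loose steel ball, diameter 16 mm, 17 g, at the start one of six in the can. Origin: its centre.
- ball1: Loose steel ball, diameter 16 mm, 17 g, at the start one of six in the can. Origin: its centre.
- ball2: Loose steel ball, diameter 16 mm, 17 g, at the start one of six in the can. Origin: its centre.
- ball3: Loose steel ball, diameter 16 mm, 17 g, at the start one of six in the can. Origin: its centre.
- ball4: Loose steel ball, diameter 16 mm, 17 g, at the start one of six in the can. Origin: its centre.
- ball5: Loose steel ball, diameter 16 mm, 17 g, at the start one of six in the can. Origin: its centre.
- balance: Weighing balance, white, fixed: 260 mm (its x) by 150 mm (its y), body 56 mm high, its black display at its -x end. On it a steel plate 65 mm above the bench, walled in by an open-topped clear draught shield: inside 182 mm along x by 112 mm along y, walls 4 mm, centred at balance x = +20 mm, top edge 146 mm above the bench. Origin: centre of its underside on the bench.
- balance_plate (a point): The point on the balance's plate (65 mm above the bench, 53 mm along balance +x from its origin) over which the can starts, to within some mm, upright and its x nearly along the balance's x. The can's tail lies inside the shield, 35 mm below its top edge; only the hoop stands out above it.
- mat: Square dark rubber mat, fixed, 200 by 200 mm, 3 mm thick, in the middle of the work area. Origin: centre of its underside on the bench, so its top is at z = 3 mm.
- dish: Round open steel dish held to the bench (fixed), rim radius 75 mm, 50 mm high, wall 3 mm. Origin: centre of its underside. The balance and the dish stand on either side of the mat, and may swap sides.
- tape: Bystander: roll of brown tape lying flat, 80 mm across, 24 mm high, loose. Origin: centre of its underside.
- jar: Bystander: closed white jar, 60 mm across, 75 mm high, loose. Origin: centre of its underside.

How it is judged (in metres and radians):
On the way, in this order (a step that is already met when the one before it is completed fails the run):
1. the can is held by its top hoop, at least 25 mm above the balance's plate, with all six balls in it (contact force between the fingers and hoop above 0.5 N and height (world z) of can above 0.09 m and distance between each of ball0, ball1, ball2, ball3, ball4, ball5 and can_in below 0.055 m), for 0.1 s.
2. the can, with all six balls still in it, stands upright, still and let go on the mat, its centre within 60 mm of the mat's centre (horizontal distance between can and mat below 0.06 m and height (world z) of can below 0.01 m and angle between can's own z axis and vertical below 0.1 rad and contact force between the fingers and can below 0.1 N and linear speed of can below 0.02 m/s and distance between each of ball0, ball1, ball2, ball3, ball4, ball5 and can_in below 0.055 m), for 0.2 s.
3. all six balls lie in the dish while the gripper still holds the can by its tail handle, clear of the bench, tipped by more than 60 degrees (angle between can's own z axis and vertical above 1.05 rad and height (world z) of can_lip above 0.04 m and height (world z) of tail above 0.08 m and contact force between the fingers and tail above 0.5 N and horizontal distance between each of ball0, ball1, ball2, ball3, ball4, ball5 and dish below 0.068 m and height (world z) of each of ball0, ball1, ball2, ball3, ball4, ball5 below 0.05 m), for 0.2 s.
At the end, for the whole second after the job is handed in: All six balls lie in the dish (centres within 68 mm of its axis and below its rim), and the empty can stands upright (within 5 degrees), still and let go on the mat, its centre within 60 mm of the mat's centre (horizontal distance between can and mat below 0.06 m and height (world z) of can below 0.01 m and angle between can's own z axis and vertical below 0.1 rad and contact force between the fingers and can below 0.1 N and linear speed of can below 0.02 m/s and horizontal distance between each of ball0, ball1, ball2, ball3, ball4, ball5 and dish below 0.068 m and height (world z) of each of ball0, ball1, ball2, ball3, ball4, ball5 below 0.05 m); the robot touches nothing.
It fails at once if the tape is moved by more than 30 mm (distance of tape from where it was at the start of the episode above 0.03 m).
It fails at once if the jar is moved by more than 30 mm (distance of jar from where it was at the start of the episode above 0.03 m).
It fails at once if the balance is pushed with more than 25 N by the robot or by the can (contact force between any of the arm, the fingers, can and balance above 25 N).
It fails at once if the can is dropped or flung (faster than 1 m/s) (linear speed of can above 1 m/s).
It also fails if it takes over 72 s, if anything falls off the work surface, if the arm or the gripper's body presses on something with over 40 N, if the wrist force passes 120 N, or if a joint passes its speed limit or range.

## Robot

A 6-joint arm with a two-finger parallel gripper is mounted at the origin on the work surface. World frame = base frame: x ahead of the robot, y to its left, z up, the work surface at z = 0. Lengths are in mm, angles in rad, forces in N, time in s.
With the tool pointing down it reaches from about 300 to 775 mm from the base axis. Payload 14.6 kg.
Tool frame: the origin (TCP) lies midway between the tips of the shut fingers; the grasp point (between the pads) lies 19 mm behind it (manip.grasp_offset is the distance from the TCP to the grasp point, in mm); z points along the fingers, y is the line along which they close (so a half turn about z gives the same grasp; the last joint's range is limited). The gripper opens to 94 mm and grips with 3 to 60 N. Pads are 16 mm wide; open, the fingers measure 119 mm over their backs; the gripper's body (75 mm by 177 mm) begins 78 mm behind the grasp point.
Start: joints at [1.158, 0.3, 1.521, -0, 1.321, -0.067], TCP at [186.419, 517.433, 205.446] pointing down, gripper open.
Joint ranges: [-3.03, 3.03], [-0.79, 2.21], [0.23, 2.52], [-1.04, 4.18], [0, 3.07], [-2.55, 2.55]. Speed limits (rad/s): [2.22, 2.22, 2.57, 3.14, 3.14, 3.14].

## Interface

Orientations are given as [roll, pitch, yaw] about the fixed x, y, z axes, in that order (R = Rz(yaw) Ry(pitch) Rx(roll)).
In Python, from cell import manip, viewer gives the robot as it stands. The module is installed in compiled form; this text tells all that it offers.
- The arm moves only by the tool move_arm, never from a script. Its argument "moves" is a list of rows, each a list of 4 numbers: the shift along the tool's x, y, z in m, then the turn about the tool's z in rad. A call has 1 to 12 rows; each row is the pose to reach, as a shift and turn from the pose commanded when the call began, along the tool's axes at that moment; what a row does not reach only later rows make up. A row lasts 1/10 s, in which the tool goes at most 50 mm and 8.59 degrees, less where a joint would pass 70% of its speed; a pose out of reach is approached as far as the arm can. A call with a gripper value outside its range is refused whole. "jaw" is the finger opening in m, from 0 to 0.094, set as the call begins (left out, the last holds). The fingers move at their own pace and stop on an object; "squeeze" is the grip in N (left out, the last holds). Time passes only in rows, so rows that repeat a pose let the fingers close. It gives the time, the measured TCP pose, the force, the opening and the grip force at its end, in the units of the state.
- manip.read_state(): the state, without advancing time (a new reading comes with each control period).
- viewer.camera(name): name is "side" or "top" or "wrist"; returns a dict with "frame" (384x512x3 uint8, blue, green, red), "z_map" (384x512 float32, mm along the optical axis (not along the pixel's ray), 0 where there is no reading), "fx", "fy", "cx", "cy" (pixels), "origin" and "orientation" of the camera in the world. Camera axes: x right, y down, z forward; pixel columns grow to the right and rows downward; lengths in mm; the calibration is good to about 2 mm. A picture is of the moment at which its call begins.
- manip.sign_off(): hands the job in; it is judged then, once.
The state is a dict: "clock": time; "joints": joint angles; "qd": joint speeds; "effort": joint torques, N m; "eef_pos": TCP position; "eef_rot": TCP orientation; "wrist_force": force on the tool from outside, world axes, zero at the start; "moment": the same for the moment, N m; "finger_gap": finger opening in mm; "finger_force": force on a finger pad.
Only numpy, scipy, OpenCV 4.12 (cv2) and the standard library are available. Lean on these libraries where they do the work, as an engineer would, in place of code of your own. Each camera call takes 0.05 s, during which the arm holds its last target. There are 200 camera calls.

## Working session

There is one attempt and no reset: what is moved stays moved. The work goes in short steps, Python scripts to look and compute and a tool call to move; the robot and the scene stay as the last step left them, time stands still between calls to the robot, and variables do not carry over. Pictures are saved under pics/ and viewed, at most 10 in all, crops included, and the job is handed in when it is done.

Besides the shell and the picture viewer there is one more tool, called after "Emit:" as name(argument=value, ...) on one line, values as JSON. move_arm: Moves the arm, as the interface text tells. Its arguments: {"type":"object","properties":{"moves":{"type":"array"},"jaw":{"type":"number"},"squeeze":{"type":"number"}},"required":["moves"]}

```bash
ls; mkdir -p pics; cat > h.py <<'E'
import numpy as np, cv2
from scipy.spatial.transform import Rotation as R
from cell import manip, viewer
def cam(n):
    c=viewer.camera(n); return c
def Rm(c):
    o=np.array(c["orientation"],float)
    return o if o.shape==(3,3) else R.from_euler('xyz',o).as_matrix()
def pts(c):
    z=c["z_map"]; v,u=np.mgrid[:z.shape[0],:z.shape[1]]
    P=np.stack([(u-c["cx"])/c["fx"]*z,(v-c["cy"])/c["fy"]*z,z],-1)
    return P@Rm(c).T+np.array(c["origin"])
def ray(c,u,v,h):
    d=Rm(c)@np.array([(u-c["cx"])/c["fx"],(v-c["cy"])/c["fy"],1]); o=np.array(c["origin"])
    return o+d*(h-o[2])/d[2]
E
python3 - <<'E'
from h import *
print(manip.read_state(), manip.grasp_offset)
for n in["top","side"]:
    c=cam(n); print(n,c["fx"],c["cx"],c["cy"],c["origin"],c["orientation"])
    cv2.imwrite(f"pics/{n}0.png",c["frame"]); np.savez(f"{n}0.npz",**c)
E
```

```text
pics
{'clock': 0.0, 'joints': array([ 1.15839182e+00,  3.00452572e-01,  1.52161079e+00,  7.98085138e-06,
        1.32071739e+00, -6.66159435e-02]), 'qd': array([ 5.57286583e-04,  6.79607010e-04,  6.27088087e-04, -2.36120621e-03,
        1.35500374e-04,  9.13421562e-06]), 'effort': array([ 1.93342086e-03, -5.31806266e+01, -3.52736843e+01,  7.09448196e-02,
        2.43466313e-02, -1.05026754e-04]), 'eef_pos': array([186.31285629, 517.18438001, 204.88393491]), 'eef_rot': array([-3.14040770e+00, -8.68010043e-05,  2.79580206e+00]), 'wrist_force': array([-0.06509033,  0.09317216,  0.12209752]), 'moment': array([-0.03965279,  0.01161401,  0.01601799]), 'finger_force': 0.0, 'finger_gap': 94.03985645590707} 18.8
top 408.6620566233335 255.5538867317531 191.80226185203844 [474.10084297 -19.83220371 956.54380005] [-2.97114708  0.01502405 -1.57747743]
side 462.3472718456267 250.75132302612246 195.27536545451593 [362.66595843 869.93820926 969.89753437] [-2.31522402  0.02064379 -2.89469059]
```

View pics/top0.png

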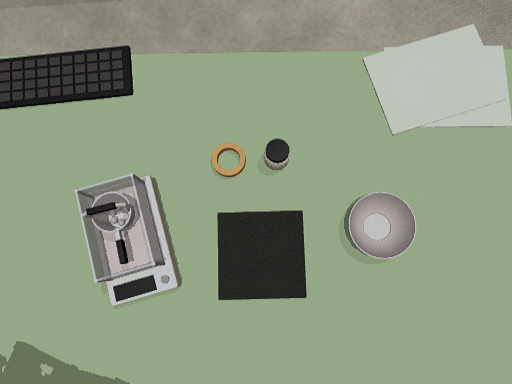

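View pics/side0.png

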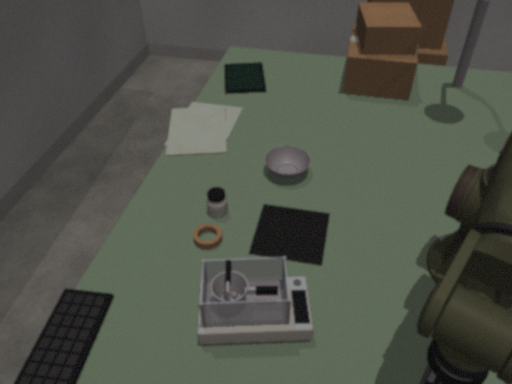

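The top view shows the balance on the left with the hoop grip near (101,209) and the tail near (122,250). The mat is at (261,255), the dish at (382,226), the tape at (228,160) and the jar at (277,153). The side view agrees: the tail points towards the robot.

```bash
python3 - <<'E'
from h import *
for n,boxes in [("top",dict(hoop=(80,195,122,222),tail=(112,236,132,268),mat=(210,205,310,305))),("side",dict(hoop=(220,255,236,296),tail=(250,280,282,300),mat=(245,200,335,265)))]:
    c=dict(np.load(n+"0.npz")); P=pts(c); g=c["frame"].max(2)
    for k,(a,b,e,f) in boxes.items():
        m=np.zeros(g.shape,bool); m[b:f,a:e]=g[b:f,a:e]<45
        m&=c["z_map"]>0
        q=P[m]; zm=np.median(q[:,2]); q=q[abs(q[:,2]-zm)<12]
        rc=cv2.minAreaRect(q[:,:2].astype(np.float32)); print(n,k,len(q),zm.round(1),q.mean(0).round(1),"rect",np.round(rc[0],1),np.round(rc[1],1),round(rc[2],1))
    # dish, tape, jar
    if n=="top":
        for k,(a,b,e,f),h in [("dish",(340,185,425,265),(44,55)),("tape",(205,138,250,180),(18,30)),("jar",(260,135,295,172),(68,82)),("shield",(70,170,180,290),(138,152)),("balbody",(70,170,185,310),(50,60))]:
            q=P[b:f,a:e].reshape(-1,3); q=q[(q[:,2]>h[0])&(q[:,2]<h[1])]
            if len(q)<5: print(k,len(q));continue
            (x,y),r=cv2.minEnclosingCircle(q[:,:2].astype(np.float32)); rc=cv2.minAreaRect(q[:,:2].astype(np.float32))
            print(k,len(q),round(x,1),round(y,1),round(r,1),q[:,2].mean().round(1),"rect",np.round(rc[0],1),np.round(rc[1],1),round(rc[2],1))
E
```

```text
top hoop 180 187.3 [577.2 286.7 186.4] rect [577.9 287.3] [10.9 54.7] 14.3
top tail 141 121.6 [497.4 265.4 120.2] rect [497.3 266.3] [46.7 11.1] 13.6
top mat 7162 3.6 [490.7 -18.3   3.6] rect [492.5 -17.9] [197.1 197.8] 1.2
dish 531 555.3 -285.9 74.7 48.7 rect [ 555.2 -286.1] [146.1 148.4] 87.2
tape 489 715.1 57.7 40.2 24.3 rect [715.   57.6] [78.2 78.1] 54.9
jar 436 721.9 -56.0 26.6 75.3 rect [721.5 -56. ] [49.1 51.8] 88.6
shield 989 548.5 274.4 113.8 145.2 rect [548.4 275. ] [193.8 123.2] 16.0
balbody 2245 527.8 268.3 146.5 56.7 rect [528.5 269.1] [259.9 149.6] 16.0
side hoop 81 185.5 [576.8 286.6 185.6] rect [576.1 288.6] [ 8.9 52.9] 15.7
side tail 136 118.7 [496.4 270.5 117.4] rect [497.2 269.3] [44.7 10.7] 14.0
side mat 3388 1.8 [490.  -14.4   1.8] rect [491.7 -20.1] [193.7 198.4] 1.2
```

```bash
cat >> h.py <<'E'
def rel(tgt,psi):
    s=manip.read_state(); p=s["eef_pos"]; y=s["eef_rot"][2]; M=R.from_euler('xyz',s["eef_rot"]).as_matrix()
    d=M.T@(np.array(tgt)-p); t=(y-psi+np.pi)%(2*np.pi)-np.pi
    print("t",round(s["clock"],2),"pos",p.round(1),"rot",s["eef_rot"].round(3),"-> shift m",(d/1000).round(4),"turn",round(t,4),"gap",round(s["finger_gap"],1),"F",round(float(s["finger_force"]),2),s["wrist_force"].round(1))
E
python3 -c "
from h import *
rel([577.3,287.5,205],1.818)"
```

```text
t 0.1 pos [186.3 517.2 204.9] rot [-3.141 -0.     2.796] -> shift m [-0.4457 -0.0836 -0.    ] turn 0.9778 gap 93.9 F 0.0 [-0.9  0.1  0.2]
```

Emit:
move_arm(moves=[[-0.02, -0.004, 0, 0.05], [-0.06, -0.011, 0, 0.14], [-0.105, -0.02, 0, 0.24], [-0.15, -0.028, 0, 0.34], [-0.195, -0.037, 0, 0.44], [-0.24, -0.045, 0, 0.54], [-0.285, -0.053, 0, 0.64], [-0.33, -0.062, 0, 0.74], [-0.375, -0.07, 0, 0.84], [-0.415, -0.078, 0, 0.92], [-0.438, -0.082, 0, 0.965], [-0.4457, -0.0836, 0, 0.978]], jaw=0.094, squeeze=40)

```text
clock: 1.3
eef_pos: [578.8, 286.1, 204.5]
eef_rot: [-3.14, 0.0, 1.814]
wrist_force: [-0.2, 0.2, -0.1]
finger_gap: 93.9
finger_force: 0.0
```

```bash
python3 -c "
from h import *
rel([577.3,287.5,159],1.818)
c=cam('top');cv2.imwrite('pics/a.png',cv2.resize(c['frame'][150:320,50:250],None,fx=3,fy=3))"
```

```text
t 1.3 pos [578.8 286.1 204.5] rot [-3.14   0.     1.814] -> shift m [ 0.0017 -0.001   0.0455] turn -0.0036 gap 93.9 F 0.0 [-0.2  0.2 -0.1]
```

Emit:
move_arm(moves=[[0.001, -0.001, 0.01, 0], [0.0017, -0.001, 0.025, -0.0036], [0.0017, -0.001, 0.038, -0.0036], [0.0017, -0.001, 0.0455, -0.0036], [0.0017, -0.001, 0.0455, -0.0036]])

```text
clock: 1.85
eef_pos: [575.2, 289.3, 158.3]
eef_rot: [-3.139, 0.0, 1.822]
wrist_force: [-0.3, -0.5, -0.0]
finger_gap: 94.0
finger_force: 0.0
```

Emit:
move_arm(moves=[[0, 0, 0, 0], [0, 0, 0, 0], [0, 0, 0, 0], [0, 0, 0, 0], [0, 0, 0, 0], [0, 0, 0, 0], [0, 0, 0, 0], [0, 0, 0, 0]], jaw=0, squeeze=40)

```text
clock: 2.65
eef_pos: [576.0, 289.1, 159.9]
eef_rot: [-3.142, 0.0, 1.821]
wrist_force: [0.4, 0.1, -0.3]
finger_gap: 33.4
finger_force: 0.0
```

Emit:
move_arm(moves=[[0, 0, 0, 0], [0, 0, 0, 0], [0, 0, 0, 0], [0, 0, 0, 0], [0, 0, 0, 0], [0, 0, 0, 0]])

```text
clock: 3.25
eef_pos: [576.0, 289.1, 159.9]
eef_rot: [-3.141, 0.0, 1.821]
wrist_force: [0.7, 0.9, -1.3]
finger_gap: 11.4
finger_force: 40.0
```

Emit:
move_arm(moves=[[0, 0, -0.003, 0], [0, 0, -0.01, 0], [0, 0, -0.02, 0], [0, 0, -0.035, 0], [0, 0, -0.05, 0], [0, 0, -0.065, 0], [0, 0, -0.08, 0], [0, 0, -0.092, 0], [0, 0, -0.1, 0], [0, 0, -0.104, 0], [0, 0, -0.105, 0]])

```text
clock: 4.35
eef_pos: [576.0, 289.1, 265.2]
eef_rot: [3.142, 0.0, 1.821]
wrist_force: [0.3, 0.0, -3.7]
finger_gap: 11.4
finger_force: 40.0
```

```bash
python3 -c "
from h import *
rel([492,-16,264],1.571)
c=cam('side');cv2.imwrite('pics/b.png',cv2.resize(c['frame'][200:384,130:350],None,fx=3,fy=3))"
```

```text
t 4.35 pos [576.  289.1 265.2] rot [3.142 0.    1.821] -> shift m [-0.2748 -0.157   0.0011] turn 0.2504 gap 11.4 F 40.0 [ 0.3  0.  -3.7]
```

View pics/b.png

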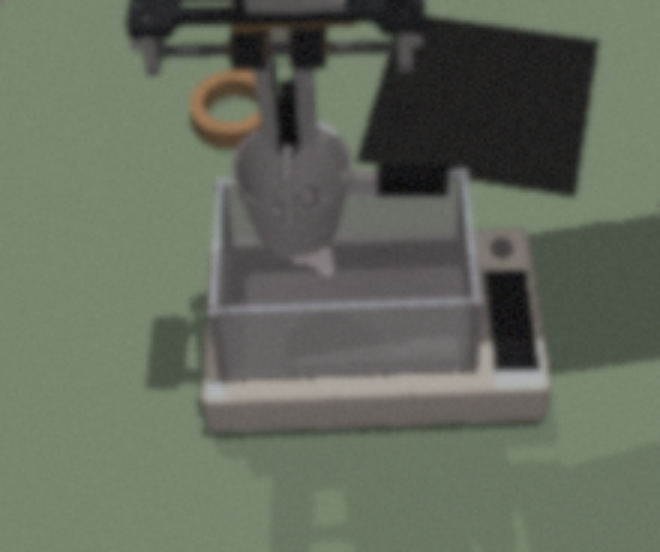

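The side view shows the can hanging level from the hoop near (290,110) in the crop, with its base above the shield's edge.

Emit:
move_arm(moves=[[-0.006, -0.003, 0, 0], [-0.02, -0.011, 0, 0.02], [-0.044, -0.024, 0, 0.04], [-0.075, -0.042, 0, 0.07], [-0.108, -0.06, 0, 0.1], [-0.142, -0.079, 0, 0.13], [-0.175, -0.097, 0, 0.16], [-0.208, -0.116, 0, 0.19], [-0.238, -0.132, 0, 0.22], [-0.26, -0.145, 0, 0.24], [-0.273, -0.152, 0, 0.25], [-0.2775, -0.1545, 0, 0.25]])

```text
clock: 5.6
eef_pos: [494.8, -19.1, 264.9]
eef_rot: [-3.142, 0.0, 1.57]
wrist_force: [0.5, -0.9, -3.0]
finger_gap: 11.8
finger_force: 40.0
```

Emit:
move_arm(moves=[[0, 0, 0.01, 0], [0, 0, 0.03, 0], [0, 0, 0.055, 0], [0, 0, 0.08, 0], [0, 0, 0.105, 0], [0, 0, 0.125, 0], [0, 0, 0.14, 0], [0, 0, 0.15, 0], [0, 0, 0.157, 0]])

```text
clock: 6.5
eef_pos: [495.0, -17.3, 106.9]
eef_rot: [-3.141, -0.0, 1.573]
wrist_force: [-0.9, -0.2, -3.0]
finger_gap: 11.6
finger_force: 40.0
```

```bash
python3 -c "
from h import *
rel([495,-18,98.3],1.571)"
```

```text
t 6.5 pos [495.  -17.3 106.9] rot [-3.141 -0.     1.573] -> shift m [-0.0007 -0.      0.0086] turn 0.0015 gap 11.6 F 40.0 [-0.9 -0.2 -3. ]
```

Emit:
move_arm(moves=[[0, 0, 0.003, 0], [0, 0, 0.006, 0], [0, 0, 0.0085, 0], [0, 0, 0.009, 0], [0, 0, 0.009, 0], [0, 0, 0.009, 0]])

```text
clock: 7.1
eef_pos: [495.3, -18.1, 99.2]
eef_rot: [3.141, 0.0, 1.571]
wrist_force: [0.0, -0.9, -2.4]
finger_gap: 11.5
finger_force: 40.0
```

Emit:
move_arm(moves=[[0, 0, 0, 0], [0, 0, 0, 0], [0, 0, 0, 0], [0, 0, 0, 0], [0, 0, 0, 0], [0, 0, 0, 0], [0, 0, 0, 0], [0, 0, 0, 0], [0, 0, 0, 0]], jaw=0.06)

```text
clock: 8.0
eef_pos: [495.2, -18.0, 99.0]
eef_rot: [3.142, 0.0, 1.571]
wrist_force: [0.6, 0.1, 0.4]
finger_gap: 59.6
finger_force: 0.0
```

Emit:
move_arm(moves=[[0, 0, -0.01, 0], [0, 0, -0.025, 0], [0, 0, -0.045, 0], [0, 0, -0.065, 0], [0, 0, -0.085, 0], [0, 0, -0.105, 0], [0, 0, -0.12, 0], [0, 0, -0.13, 0], [0, 0, -0.13, 0]])

```text
clock: 8.9
eef_pos: [495.5, -18.1, 230.4]
eef_rot: [3.139, 0.0, 1.571]
wrist_force: [0.3, -0.8, -0.3]
finger_gap: 59.9
finger_force: 0.0
```

```bash
python3 -c "
from h import *
rel([410,-18,160],0.0)
for n in ('top','side'):
  c=cam(n);np.savez(n+'1.npz',**c);cv2.imwrite(f'pics/{n}1.png',c['frame'])
a=np.hstack([cv2.resize(cv2.imread('pics/top1.png')[190:320,200:320],(390,420)),cv2.resize(cv2.imread('pics/side1.png')[150:280,230:350],(390,420))]);cv2.imwrite('pics/c.png',a)"
```

```text
t 8.9 pos [495.5 -18.1 230.4] rot [3.139 0.    1.571] -> shift m [ 0.0001 -0.0857  0.0702] turn 1.5714 gap 59.9 F 0.0 [ 0.3 -0.8 -0.3]
```

View pics/c.png

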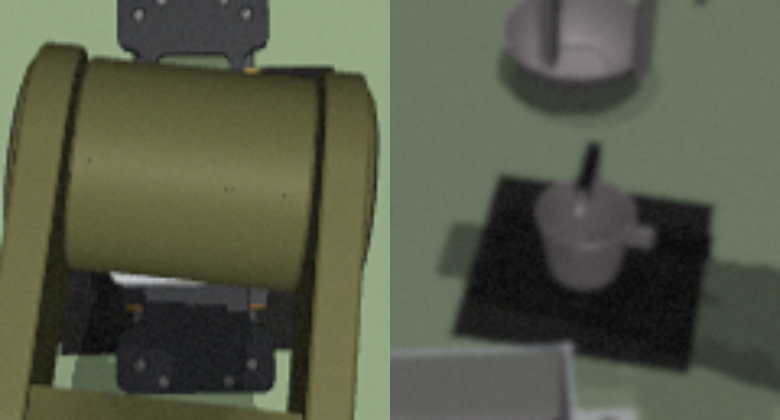

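The can stands upright on the mat, with its hoop at about (590,165) in the right half of the picture. The balls can't be picked out in this view.

```bash
python3 - <<'E'
from h import *
c=dict(np.load("side1.npz")); P=pts(c); g=c["frame"].max(2); m=(c["z_map"]>0)&(g<60)
X=P
def box(z0,z1,x0,x1,mm): 
    k=mm&(X[...,2]>z0)&(X[...,2]<z1)&(X[...,0]>x0)&(X[...,0]<x1)&(abs(X[...,1]+18)<60); q=X[k]
    r=cv2.minAreaRect(q[:,:2].astype(np.float32)); print(len(q),q.mean(0).round(1),q.min(0).round(1),q.max(0).round(1),np.round(r[0],1),np.round(r[1],1),round(r[2],1))
box(106,127,470,520,c["z_map"]>0)
box(35,65,370,440,c["z_map"]>0)
E
```

```text
103 [495.2 -10.4 120.4] [489.6 -47.4 106.5] [501.9  22.  126.7] [495.8 -12.7] [12.1 69.4] 0.2
155 [413.7 -17.   51.8] [388.3 -27.4  35.9] [439.7  -9.6  62.1] [414.  -18.4] [17.3 51.6] 89.1
```

Emit:
move_arm(moves=[[0, -0.02, 0, 0.14], [0, -0.05, 0, 0.28], [0, -0.08, 0, 0.42], [0, -0.0877, 0, 0.56], [0, -0.0877, 0, 0.7], [0, -0.0877, 0, 0.85], [0, -0.0877, 0.01, 1.0], [0, -0.0877, 0.03, 1.14], [0, -0.0877, 0.05, 1.28], [0, -0.0877, 0.06, 1.43], [0, -0.0877, 0.07, 1.571], [0, -0.0877, 0.07, 1.571]])

```text
clock: 10.2
eef_pos: [406.5, -18.0, 157.3]
eef_rot: [-3.141, 0.003, -0.002]
wrist_force: [0.4, -0.9, 0.2]
finger_gap: 60.3
finger_force: 0.0
```

```bash
python3 -c "
from h import *
rel([408,-18,30],0.0)"
```

```text
t 10.2 pos [406.5 -18.  157.3] rot [-3.141e+00  3.000e-03 -2.000e-03] -> shift m [1.900e-03 1.000e-04 1.273e-01] turn -0.002 gap 60.3 F 0.0 [ 0.4 -0.9  0.2]
```

Emit:
move_arm(moves=[[0.001, 0, 0.01, 0], [0.001, 0, 0.03, 0], [0.001, 0, 0.055, 0], [0.001, 0, 0.08, 0], [0.001, 0, 0.1, 0], [0.001, 0, 0.115, 0], [0.001, 0, 0.125, 0], [0.001, 0, 0.129, 0], [0.001, 0, 0.129, 0]])

```text
clock: 11.1
eef_pos: [408.5, -18.1, 29.8]
eef_rot: [-3.142, 0.0, 0.002]
wrist_force: [-1.2, 0.2, 0.5]
finger_gap: 60.1
finger_force: 0.0
```

Emit:
move_arm(moves=[[0, 0, 0, 0], [0, 0, 0, 0], [0, 0, 0, 0], [0, 0, 0, 0], [0, 0, 0, 0], [0, 0, 0, 0], [0, 0, 0, 0], [0, 0, 0, 0], [0, 0, 0, 0], [0, 0, 0, 0]], jaw=0, squeeze=60)

```text
clock: 12.1
eef_pos: [408.5, -18.1, 30.0]
eef_rot: [-3.142, -0.0, 0.0]
wrist_force: [0.1, 0.4, 1.0]
finger_gap: 11.6
finger_force: 59.9
```

Emit:
move_arm(moves=[[0, 0, -0.003, 0], [0, 0, -0.008, 0], [0, 0, -0.015, 0], [0, 0, -0.023, 0], [0, 0, -0.03, 0], [0, 0, -0.03, 0]])

```text
clock: 12.7
eef_pos: [409.0, -18.2, 61.1]
eef_rot: [3.141, -0.002, 0.0]
wrist_force: [0.3, 0.5, -3.3]
finger_gap: 11.9
finger_force: 59.9
```

```bash
cat >> h.py <<'E'
def hoopz(n='side',box=None):
    c=cam(n); P=pts(c); k=c['z_map']>0
    return c,P,k
E
python3 -c "
from h import *
rel([408,-18,165],0.0)
c=cam('side');cv2.imwrite('pics/d.png',cv2.resize(c['frame'][130:280,220:400],None,fx=3,fy=3))"
```

```text
t 12.7 pos [409.  -18.2  61.1] rot [ 3.141e+00 -2.000e-03  0.000e+00] -> shift m [-8.000e-04 -1.000e-04 -1.039e-01] turn 0.0004 gap 11.9 F 59.92 [ 0.3  0.5 -3.3]
```

View pics/d.png

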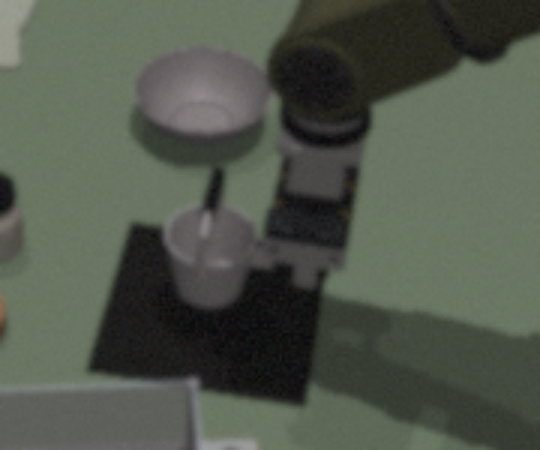

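The can is level and held by its tail, clear of the mat.

Emit:
move_arm(moves=[[0, 0, -0.005, 0], [0, 0, -0.02, 0], [0, 0, -0.04, 0], [0.005, 0.01, -0.06, 0], [0.01, 0.03, -0.08, 0.02], [0.02, 0.055, -0.095, 0.06], [0.035, 0.08, -0.105, 0.1], [0.05, 0.11, -0.109, 0.14], [0.062, 0.14, -0.109, 0.18], [0.074, 0.165, -0.109, 0.22], [0.082, 0.185, -0.109, 0.26], [0.086, 0.195, -0.109, 0.3]])

```text
clock: 13.95
eef_pos: [494.6, -214.3, 168.5]
eef_rot: [-3.142, 0.001, -0.303]
wrist_force: [-0.3, -1.1, -2.8]
finger_gap: 11.8
finger_force: 59.9
```

```bash
python3 -c "
from h import *
rel([523.5,-270.8,170],-0.45)"
```

```text
t 13.95 pos [ 494.6 -214.3  168.5] rot [-3.142e+00  1.000e-03 -3.030e-01] -> shift m [ 0.0444  0.0453 -0.0015] turn 0.1473 gap 11.8 F 59.92 [-0.3 -1.1 -2.8]
```

Emit:
move_arm(moves=[[0.006, 0.006, 0, 0.03], [0.018, 0.018, 0, 0.07], [0.03, 0.031, 0, 0.11], [0.04, 0.041, 0, 0.14], [0.0444, 0.0453, -0.0015, 0.147], [0.0444, 0.0453, -0.0015, 0.147], [0.0444, 0.0453, -0.0015, 0.147]])

```text
clock: 14.65
eef_pos: [523.4, -268.7, 170.5]
eef_rot: [-3.141, 0.0, -0.446]
wrist_force: [-0.8, -1.3, -2.9]
finger_gap: 11.4
finger_force: 59.9
```

Emit:
move_arm(moves=[[0, 0, 0, 0], [0, 0, 0, 0], [0, 0, 0, 0]], squeeze=25)

```text
clock: 14.95
eef_pos: [523.5, -269.2, 170.6]
eef_rot: [3.142, -0.0, -0.446]
wrist_force: [-0.3, 0.9, -3.1]
finger_gap: 12.2
finger_force: 25.0
```

```bash
cat >> h.py <<'E'
def tilt(save=None):
    "can tilt from hoop/can points seen in the side view, in the frame of the gripper"
    s=manip.read_state(); psi=s["eef_rot"][2]; g=s["eef_pos"]+[0,0,18.8]
    c=cam('side'); P=pts(c)-g; k=(c['z_map']>0)
    d=np.array([np.cos(psi),np.sin(psi),0]); n=np.array([-np.sin(psi),np.cos(psi),0])
    a=P@d; b=P@n; z=P[...,2]
    k&=(abs(b)<60)&(a>-30)&(a<190)&(z>-170)&(z<100)
    np.savez('tilt.npz',a=a[k],b=b[k],z=z[k],br=c['frame'].max(2)[k])
    H,ze,ae=np.histogram2d(z[k],a[k],bins=[np.arange(-170,110,15),np.arange(-30,200,15)])
    print("cols a from -30 step 15; rows z"); 
    for i in range(len(ze)-2,-1,-1): print(int(ze[i]),H[i].astype(int))
    if save: cv2.imwrite(save,c['frame'])
E
python3 -c "
from h import *
rel([523.5,-270.8,170],-0.45); tilt('pics/e.png')"
```

```text
t 14.95 pos [ 523.5 -269.2  170.6] rot [ 3.142 -0.    -0.446] -> shift m [0.0007 0.0015 0.0006] turn 0.0038 gap 12.2 F 25.0 [-0.3  0.9 -3.1]
cols a from -30 step 15; rows z
85 [62  8  0  0  0  0  0  0  0  0  0  0  0  0  0]
70 [6 3 0 0 0 0 0 0 0 0 0 0 0 0 0]
55 [ 0 16  0  0  0  0  0 23 40  0  0  0  0  0  0]
40 [ 0 43  5  0  0  0  0 12  7  0  0  0  0  0  0]
25 [ 0 43  7  0  0  0  0 11  5  0  0  0  0  0  0]
10 [ 3 45 11  0  0 16  5 12  6  0  0  0  0  0  0]
-5 [17 32 14 16 16 43 23 15  8 18 26  0  0  0  0]
-20 [ 7 14  4  7  9 31 21 22 22 31 10  0  0  0  0]
-35 [ 0  0  0  0  0 31 20 16 20 29  2  0  0  0  0]
-50 [ 0  0  0  0  0 28 25 12  7  1  0  0  0  0  0]
-65 [0 0 0 0 0 5 5 2 2 0 0 0 0 0 0]
-80 [0 0 0 0 0 0 0 0 0 0 0 0 0 0 0]
-95 [0 0 0 0 0 0 0 0 0 0 0 0 0 0 0]
-110 [0 0 0 0 0 0 0 0 0 0 0 0 0 0 0]
-125 [0 0 0 0 0 0 0 0 0 0 0 0 0 0 0]
-140 [7 1 0 0 0 0 0 3 7 2 0 0 0 0 0]
-155 [31 26  5  0  0  0  6 27 75 16  0  0  0  0  0]
-170 [19 32 23  7  8 12 30 55 64  0  0  0  0  0  0]
```

Emit:
move_arm(moves=[[0, 0, 0, 0], [0, 0, 0, 0], [0, 0, 0, 0]], squeeze=16)

```text
clock: 15.3
eef_pos: [523.5, -269.4, 170.3]
eef_rot: [-3.142, 0.0, -0.447]
wrist_force: [-0.1, 0.2, -3.2]
finger_gap: 11.6
finger_force: 16.0
```

```bash
python3 -c "
from h import *
rel([523.5,-270.8,170],-0.45); tilt('pics/f.png')"
```

```text
t 15.3 pos [ 523.5 -269.4  170.3] rot [-3.142  0.    -0.447] -> shift m [0.0006 0.0013 0.0003] turn 0.0034 gap 11.6 F 16.0 [-0.1  0.2 -3.2]
cols a from -30 step 15; rows z
85 [65  6  0  0  0  0  0  0  0  0  0  0  0  0  0]
70 [4 3 0 0 0 0 0 0 0 0 0 0 0 0 0]
55 [ 0 17  0  0  0  0  0  0  0  0  0  0  0  0  0]
40 [ 0 36  8  0  0  0  0  0  0  0  0  0  0  0  0]
25 [ 0 45  9  0  0  0  0  0  0  0  0  0  0  0  0]
10 [ 8 50 13  0  0  0  0  0  0  0  0  0  0  0  0]
-5 [10 27  8  0  0  0  0  0  0  0  0  0  0  0  0]
-20 [ 0 19  6  2  0  0  0  0  6  1  0  0  0  0  0]
-35 [ 0  0 11  8 35  1  0  1 78 13  0  0  0  0  0]
-50 [ 0  0  1 29 49 14  6 28  9  0  0  0  0  0  0]
-65 [ 0  0 25 57 27 27 19  3  0  0  0  0  0  0  0]
-80 [ 0 14 53 29 22 13  8  1  0  0  0  0  0  0  0]
-95 [ 0  0 16 19 15  6  3  0  0  0  0  0  0  0  0]
-110 [ 0  0  1 10  4  1  0  0  0  0  0  0  0  0  0]
-125 [0 0 0 0 0 0 0 0 0 0 0 0 0 0 0]
-140 [4 1 0 0 0 0 0 1 7 5 0 0 0 0 0]
-155 [34 27  2  0  1  0  1  7 44 13  0  0  0  0  0]
-170 [17 31 27 10  6 10  3 30 62  1  0  0  0  0  0]
```

Emit:
move_arm(moves=[[0, 0, 0, 0], [0, 0, 0, 0], [0, 0, 0, 0], [0, 0, 0, 0]], squeeze=12)

```text
clock: 15.75
eef_pos: [523.6, -269.5, 170.5]
eef_rot: [3.142, -0.0, -0.447]
wrist_force: [-0.2, -1.0, -3.0]
finger_gap: 12.0
finger_force: 12.0
```

```bash
python3 -c "
from h import *
rel([523.5,-270.8,170],-0.45); tilt('pics/g.png')
cv2.imwrite('pics/g2.png',cv2.resize(cv2.imread('pics/g.png')[80:230,220:400],None,fx=3,fy=3))"
```

```text
t 15.75 pos [ 523.6 -269.5  170.5] rot [ 3.142 -0.    -0.447] -> shift m [0.0005 0.0013 0.0005] turn 0.0034 gap 12.0 F 12.0 [-0.2 -1.  -3. ]
cols a from -30 step 15; rows z
85 [68  6  0  0  0  0  0  0  0  0  0  0  0  0  0]
70 [4 3 0 0 0 0 0 0 0 0 0 0 0 0 0]
55 [ 0 14  0  0  0  0  0  0  0  0  0  0  0  0  0]
40 [ 0 43  5  0  0  0  0  0  0  0  0  0  0  0  0]
25 [ 0 43 11  0  0  0  0  0  0  0  0  0  0  0  0]
10 [ 5 49  8  0  0  0  0  0  0  0  0  0  0  0  0]
-5 [15 31 11  0  0  0  0  0  0  0  0  0  0  0  0]
-20 [ 0 17  3  2  0  0  0  0  0  0  0  0  0  0  0]
-35 [ 0  1 12  8 30  0  0  2 80  8  0  0  0  0  0]
-50 [ 0  0  2 34 43 13  5 28 13  0  0  0  0  0  0]
-65 [ 0  0 39 52 25 26 19  4  0  0  0  0  0  0  0]
-80 [ 0 24 52 26 22 11  6  0  0  0  0  0  0  0  0]
-95 [ 0  2 21 14 15  8  3  1  0  0  0  0  0  0  0]
-110 [0 0 2 8 3 1 0 0 0 0 0 0 0 0 0]
-125 [0 0 0 2 0 0 0 0 0 0 0 0 0 0 0]
-140 [6 2 0 0 0 0 0 0 3 2 0 0 0 0 0]
-155 [29 22  5  0  0  0  1  5 56 14  0  0  0  0  0]
-170 [21 29 25  5  7  6  0 28 55  0  0  0  0  0  0]
```

View pics/g2.png

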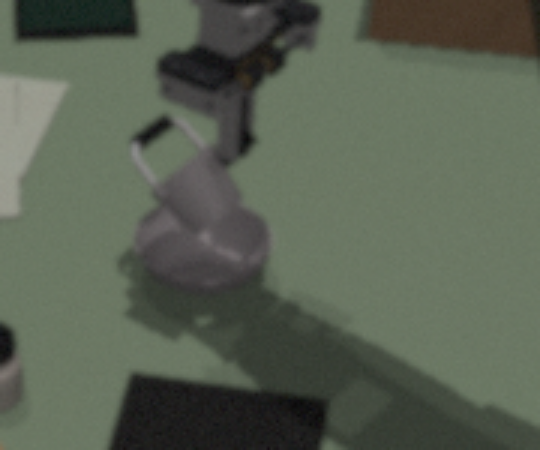

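The can is tipped by about 58° over the dish, with its base at (205,190) and its hoop at (150,130), and it has stopped there. I'll ease the grip.

Emit:
move_arm(moves=[[0, 0, 0, 0], [0, 0, 0, 0], [0, 0, 0, 0], [0, 0, 0, 0]], squeeze=7)

```text
clock: 16.2
eef_pos: [523.6, -269.4, 170.5]
eef_rot: [3.142, -0.0, -0.447]
wrist_force: [-0.5, 0.0, -3.5]
finger_gap: 12.2
finger_force: 7.0
```

```bash
python3 -c "
from h import *
rel([523.5,-270.8,170],-0.45); tilt('pics/h.png')"
```

```text
t 16.2 pos [ 523.6 -269.4  170.5] rot [ 3.142 -0.    -0.447] -> shift m [0.0005 0.0013 0.0005] turn 0.0034 gap 12.2 F 7.0 [-0.5  0.  -3.5]
cols a from -30 step 15; rows z
85 [70  9  0  0  0  0  0  0  0  0  0  0  0  0  0]
70 [3 1 0 0 0 0 0 0 0 0 0 0 0 0 0]
55 [ 0 14  0  0  0  0  0  0  0  0  0  0  0  0  0]
40 [ 0 39  5  0  0  0  0  0  0  0  0  0  0  0  0]
25 [ 0 48 10  0  0  0  0  0  0  0  0  0  0  0  0]
10 [ 8 46 12  0  0  0  0  0  0  0  0  0  0  0  0]
-5 [10 30 11  0  0  0  0  0  0  0  0  0  0  0  0]
-20 [ 0 17  6  1  0  0  0  0  0  0  0  0  0  0  0]
-35 [ 0  4  9  8 13  0  0  0 34  2  0  0  0  0  0]
-50 [ 0  0  6 42 43  1  0 26 60  0  0  0  0  0  0]
-65 [ 0  1 51 44 29 16 24 12  0  0  0  0  0  0  0]
-80 [ 0 40 47 24 19 15  2  0  0  0  0  0  0  0  0]
-95 [ 0 14 21 18 12  7  4  0  0  0  0  0  0  0  0]
-110 [ 0  0 12 12  2  2  0  0  0  0  0  0  0  0  0]
-125 [0 0 1 3 1 0 0 0 0 0 0 0 0 0 0]
-140 [0 2 0 0 0 0 0 2 5 3 0 0 0 0 0]
-155 [37 24  5  0  0  0  2  6 43 15  0  0  0  0  0]
-170 [20 33 18  5  5  2  2 31 61  0  0  0  0  0  0]
```

Emit:
move_arm(moves=[[0, 0, 0.01, 0], [0, 0, 0.02, 0], [0, 0, 0.03, 0], [0, 0, 0.04, 0], [0.007, 0, 0.042, 0], [0.015, 0, 0.042, 0], [0.022, 0, 0.041, 0], [0.03, 0, 0.04, 0], [0.038, 0, 0.037, 0], [0.046, 0, 0.034, 0]], squeeze=9)

```text
clock: 17.25
eef_pos: [565.8, -289.8, 137.5]
eef_rot: [3.141, -0.001, -0.447]
wrist_force: [-3.2, 1.9, 2.0]
finger_gap: 12.2
finger_force: 9.0
```

```bash
python3 -c "
from h import *
rel([555,-286,170],-0.45); tilt('pics/i.png')
cv2.imwrite('pics/i2.png',cv2.resize(cv2.imread('pics/i.png')[80:230,220:400],None,fx=3,fy=3))"
```

```text
t 17.25 pos [ 565.8 -289.8  137.5] rot [ 3.141e+00 -1.000e-03 -4.470e-01] -> shift m [-0.0113  0.0013 -0.0325] turn 0.0034 gap 12.2 F 9.0 [-3.2  1.9  2. ]
cols a from -30 step 15; rows z
85 [62 14  0  0  0  0  0  0  0  0  0  0  0  0  0]
70 [6 3 0 0 0 0 0 0 0 0 0 0 0 0 0]
55 [ 0 13  0  0  0  0  0  0  0  0  0  0  0  0  0]
40 [ 0 45  7  0  0  0  0  0  0  0  0  0  0  0  0]
25 [ 0 36  9  0  0  0  0  0  0  0  0  0  0  0  0]
10 [17 45 10  0  0  0  0  0  0  0  0  0  0  0  0]
-5 [14 25 11  0  0  0  0  0  0  0  0  0  0  0  0]
-20 [ 0 20  4  0  0  0  0  0  0  0  0  0  0  0  0]
-35 [ 0 11 10  1  0  0  0  0  0  0  0  0  0  0  0]
-50 [ 0  2 22 47  0  0  0  7  2  0  0  0  0  0  0]
-65 [ 6 49 53 29  8  5 20 80  8  0  0  0  0  0  0]
-80 [55 40 20 24 17 11  6  1  0  0  0  0  0  0  0]
-95 [29 21 17 12  7  1  0  0  0  0  0  0  0  0  0]
-110 [17 13 10  5  7  4  0  0  0  0  0  0  0  0  0]
-125 [ 0 14  0  0  7 12  0  0  0  0  0  0  0  0  0]
-140 [12 12  5  4 29 13  0  0  0  0  0  0  0  0  0]
-155 [65 71 56 46 22  3  4  6 10  8  9 11 11 14  6]
-170 [34 25 29 20 27 33 40 43 59 74 76 74 75 73 55]
```

View pics/i2.png

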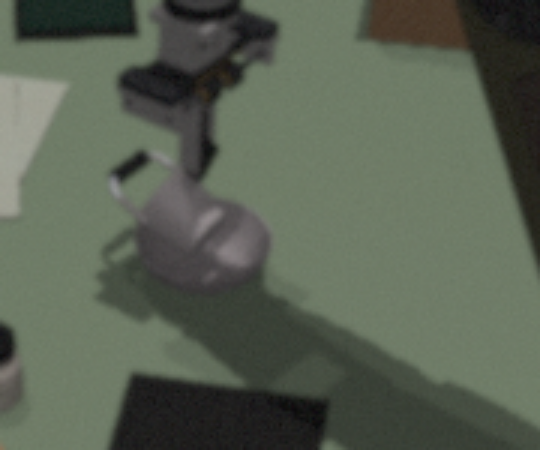

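The push against the dish's far wall has tipped the can to about 74°, with its hoop now at (130,165). I'll keep pushing.

Emit:
move_arm(moves=[[0.007, 0, -0.002, 0], [0.014, 0, -0.005, 0], [0.021, 0, -0.007, 0], [0.028, 0, -0.009, 0], [0.035, 0, -0.011, 0], [0.042, 0, -0.012, 0], [0.05, 0, -0.013, 0], [0.05, 0, -0.013, 0]])

```text
clock: 18.1
eef_pos: [610.9, -311.2, 149.3]
eef_rot: [3.142, -0.0, -0.447]
wrist_force: [-1.1, 0.1, -0.4]
finger_gap: 11.9
finger_force: 9.0
```

```bash
python3 -c "
from h import *
rel([555,-286,170],-0.45); tilt('pics/j.png')"
```

```text
t 18.1 pos [ 610.9 -311.2  149.3] rot [ 3.142 -0.    -0.447] -> shift m [-0.0613  0.0014 -0.0207] turn 0.0034 gap 11.9 F 8.97 [-1.1  0.1 -0.4]
cols a from -30 step 15; rows z
85 [72  9  0  0  0  0  0  0  0  0  0  0  0  0  0]
70 [3 4 1 0 0 0 0 0 0 0 0 0 0 0 0]
55 [ 0 18  1  0  0  0  0  0  0  0  0  0  0  0  0]
40 [ 0 38 11  0  0  0  0  0  0  0  0  0  0  0  0]
25 [ 0 37 14  0  0  0  0  0  0  0  0  0  0  0  0]
10 [21 39 13  0  0  0  0  0  0  0  0  0  0  0  0]
-5 [19 25 10  0  0  0  0  0  0  0  0  0  0  0  0]
-20 [17 18  5  0  0  0  0  0  0  0  0  0  0  0  0]
-35 [13  9  0  0  0  0  0  0  0  0  0  0  0  0  0]
-50 [20 20 12  0  0  0  0  0  0  0  0  0  0  0  0]
-65 [48 38  8  0  0  0  0  0  0  0  0  0  0  0  0]
-80 [22 25  5  1  0 12  0  0  0  0  0  0  0  0  0]
-95 [14 19 13 12 26 56  5  0  0  0  0  0  0  0  0]
-110 [10 10  2  0  0  0  0  0  0  0  0  0  0  0  0]
-125 [ 2 12  5  0  0  0  0  0  0  0  0  0  0  0  0]
-140 [ 3 14  6  0  0  0  0  0  0  0  0  0  0  0  0]
-155 [22 50  5  0  0  0  0  0  0  0  0  0  0  0  0]
-170 [74 22 27 30 34 41 44 51 50 54 47 54 44 58 42]
```

Emit:
move_arm(moves=[[0, 0, 0, 0], [-0.004, 0, -0.002, 0], [-0.012, 0, -0.004, 0], [-0.022, 0, -0.006, 0], [-0.032, 0, -0.008, 0], [-0.042, 0, -0.008, 0], [-0.05, 0, -0.008, 0], [-0.05, 0, -0.008, 0], [-0.05, 0, -0.008, 0], [-0.05, 0, -0.008, 0], [-0.05, 0, -0.008, 0], [-0.05, 0, -0.008, 0]], squeeze=40)

```text
clock: 19.35
eef_pos: [565.2, -289.4, 157.2]
eef_rot: [-3.142, 0.0, -0.447]
wrist_force: [0.3, -0.4, -2.2]
finger_gap: 11.9
finger_force: 40.0
```

```bash
python3 -c "
from h import *
rel([555,-286,170],-0.45); tilt('pics/k.png')
t=cam('top');w=cam('wrist')
cv2.imwrite('pics/k2.png',np.hstack([cv2.resize(cv2.imread('pics/k.png')[90:230,240:380],(390,390)),cv2.resize(t['frame'][170:280,325:435],(390,390))]))"
```

```text
t 19.35 pos [ 565.2 -289.4  157.2] rot [-3.142  0.    -0.447] -> shift m [-0.0106  0.0014 -0.0128] turn 0.0034 gap 11.9 F 39.96 [ 0.3 -0.4 -2.2]
cols a from -30 step 15; rows z
85 [64 10  0  0  0  0  0  0  0  0  0  0  0  0  0]
70 [5 3 0 0 0 0 0 0 0 0 0 0 0 0 0]
55 [ 0 15  1  0  0  0  0  0  0  0  0  0  0  0  0]
40 [ 0 40  8  0  0  0  0  0  0  0  0  0  0  0  0]
25 [ 0 46  9  0  0  0  0  0  0  0  0  0  0  0  0]
10 [24 40  8  0  0  0  0  0  0  0  0  0  0  0  0]
-5 [18 25 14  0  0  0  0  0  0  0  0  0  0  0  0]
-20 [19 19  4  0  0  0  0  0  0  0  0  0  0  0  0]
-35 [13 10  0  0  0  0  0  0  0  0  0  0  0  0  0]
-50 [26 23  9  0  0  0  0  0  0  0  0  0  0  0  0]
-65 [54 40 10  0  0  0  0  0  0  0  0  0  0  0  0]
-80 [24 23  5  1  2 13  0  0  0  0  0  0  0  0  0]
-95 [18 17 13  7 27 62  2  0  0  0  0  0  0  0  0]
-110 [11 13  3  0  0  0  0  0  0  0  0  0  0  0  0]
-125 [0 1 1 0 2 5 0 0 0 0 0 0 0 0 0]
-140 [ 0  0  0  3  7 38 12  0  0  0  0  0  0  0  0]
-155 [ 3  0  1  0 15 36  0  0  0  0  0  0  0  0  0]
-170 [50 13 12 45 48  9  0  0  0  0  0  0  0  0  0]
```

View pics/k2.png

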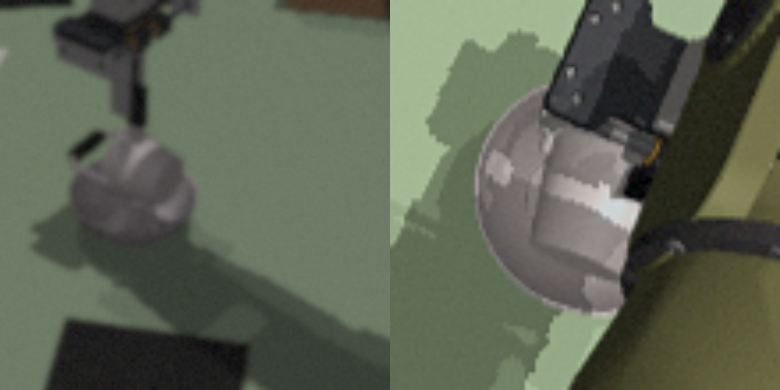

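The can is tipped by about 97° over the dish, and the wrist load has dropped by roughly 1 N, so the balls seem to be out. I'll lift it and check.

Emit:
move_arm(moves=[[0, 0, -0.01, 0], [-0.01, 0, -0.025, 0], [0.005, 0, -0.025, 0], [-0.01, 0, -0.025, 0], [0.0, 0, -0.025, 0], [0, 0, -0.025, 0], [0, 0, -0.025, 0], [0, 0, -0.025, 0], [0, 0, -0.025, 0], [0, 0, -0.025, 0]])

```text
clock: 20.5
eef_pos: [565.0, -289.3, 182.5]
eef_rot: [3.142, 0.0, -0.447]
wrist_force: [-0.6, 1.0, -2.1]
finger_gap: 11.6
finger_force: 40.0
```

```bash
python3 - <<'E'
from h import *
F=[]
for i in range(8):
    w=cam('wrist'); F.append(manip.read_state()["wrist_force"][2])
print(np.mean(F),np.std(F))
rel([555,-286,170],-0.45)
s=cam('side')
cv2.imwrite('pics/l.png',np.hstack([cv2.resize(w['frame'],(400,300)),cv2.resize(s['frame'][110:230,230:390],(400,300))]))
E
```

```text
-2.341192204200766 0.6512051894346071
t 20.9 pos [ 565.1 -289.3  182.5] rot [-3.142 -0.    -0.447] -> shift m [-0.0105  0.0014  0.0125] turn 0.0034 gap 11.5 F 39.98 [-0.2  0.4 -1.2]
```

View pics/l.png

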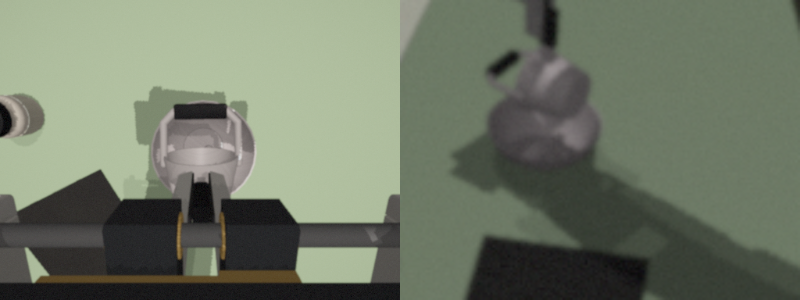

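```bash
python3 - <<'E'
from h import *
rel([589,-18,180],0)
E
```

```text
t 20.95 pos [ 565.1 -289.3  182.4] rot [-3.142  0.    -0.447] -> shift m [-0.0956 -0.255   0.0024] turn -0.4466 gap 12.1 F 39.98 [ 0.2 -0.2 -1. ]
```

Emit:
move_arm(moves=[[-0.001, -0.003, -0.006, 0], [-0.005, -0.013, -0.012, -0.02], [-0.012, -0.033, -0.015, -0.06], [-0.021, -0.056, -0.015, -0.1], [-0.031, -0.083, -0.015, -0.15], [-0.042, -0.112, -0.015, -0.2], [-0.053, -0.141, -0.015, -0.25], [-0.064, -0.17, -0.015, -0.3], [-0.075, -0.2, -0.01, -0.35], [-0.085, -0.227, -0.005, -0.4], [-0.092, -0.246, 0, -0.435], [-0.0956, -0.255, 0.0024, -0.447]])

```text
clock: 22.15
eef_pos: [588.9, -15.7, 180.3]
eef_rot: [-3.141, -0.0, 0.004]
wrist_force: [-0.4, -0.2, -2.6]
finger_gap: 11.7
finger_force: 40.0
```

```bash
python3 - <<'E'
from h import *
rel([589,-18,118],0)
F=[]
for i in range(10): c=cam('top'); F.append(manip.read_state()["wrist_force"][2])
print(np.mean(F),np.std(F)/3)
np.savez('top2.npz',**c)
cv2.imwrite('pics/m.png',np.hstack([cv2.resize(c['frame'][180:270,337:427],(400,400),interpolation=2),cv2.resize(c['frame'][130:310,190:370],(400,400))]))
tilt()
E
```

```text
t 22.15 pos [588.9 -15.7 180.3] rot [-3.141 -0.     0.004] -> shift m [0.0001 0.0023 0.0623] turn 0.0041 gap 11.7 F 39.98 [-0.4 -0.2 -2.6]
-2.2112145598248496 0.18203589936715722
cols a from -30 step 15; rows z
85 [54  0  0  0  1  0  0  0  0  0  0  0  0  0  0]
70 [1 0 0 0 0 0 0 0 0 0 0 0 0 0 0]
55 [0 0 0 0 0 0 0 0 0 0 0 0 0 0 0]
40 [0 0 0 0 0 0 0 0 0 0 0 0 0 0 0]
25 [0 1 1 0 0 0 0 0 0 0 0 0 0 0 0]
10 [22 22 18  0  0  0  0  0  0  0  0  0  0  0  0]
-5 [21 25 15  0  0  0  0  0  0  0  0  0  0  0  0]
-20 [17 23  5  0  0  0  0  0  0  0  0  0  0  0  0]
-35 [13 14  1  0  0  0  0  0  0  0  0  0  0  0  0]
-50 [21 37 23  0  0  0  0  0  0  0  0  0  0  0  0]
-65 [68 55 18  0  0  0  0  0  0  0  0  0  0  0  0]
-80 [32 32 12  0  0 21  0  0  0  0  0  0  0  0  0]
-95 [24 25 17 30 35 87  8  0  0  0  0  0  0  0  0]
-110 [13 10  5  0  0  0  0  0  0  0  0  0  0  0  0]
-125 [ 1  1  0  0  0  0  0  0  0 19 31 22  4  0  0]
-140 [ 0  0  0  0  0  0  0  0  1 45 48 46 12  0  0]
-155 [ 0  0  0  0  0  0  0  0  3 33 25 20  8  0  0]
-170 [ 0  0  0  0  0  0  0  0 13 28 22 13  7  0  0]
```

View pics/m.png

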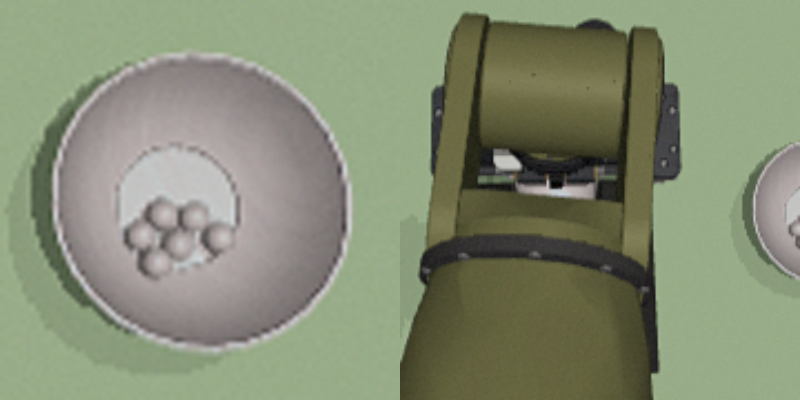

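All six balls lie in the dish, around (175,240) in the left crop. Now I'll bring the can back upright by rolling its lip on the mat while drawing the tail back.

Emit:
move_arm(moves=[[0, 0.001, 0.01, 0], [0, 0.0023, 0.025, 0.004], [0, 0.0023, 0.04, 0.004], [0, 0.0023, 0.052, 0.004], [0, 0.0023, 0.06, 0.004], [0, 0.0023, 0.064, 0.004], [0, 0.0023, 0.066, 0.004], [0, 0.0023, 0.066, 0.004]])

```text
clock: 23.5
eef_pos: [589.1, -20.3, 114.2]
eef_rot: [3.142, -0.0, -0.004]
wrist_force: [-0.1, 0.2, -1.8]
finger_gap: 11.9
finger_force: 40.0
```

Emit:
move_arm(moves=[[0, 0, 0, 0], [-0.005, 0, 0.001, 0], [-0.011, 0, 0.003, 0], [-0.018, 0, 0.004, 0], [-0.025, 0, 0.006, 0], [-0.032, 0, 0.007, 0], [-0.039, 0, 0.008, 0], [-0.05, 0, 0.009, 0], [-0.06, 0, 0.009, 0], [-0.06, 0, 0.009, 0]], squeeze=12)

```text
clock: 24.5
eef_pos: [528.8, -20.2, 106.4]
eef_rot: [3.141, -0.003, -0.004]
wrist_force: [0.8, 1.3, 8.8]
finger_gap: 12.0
finger_force: 12.0
```

```bash
python3 - <<'E'
from h import *
rel([506,-18,106],0); tilt('pics/n.png')
E
```

```text
t 24.5 pos [528.8 -20.2 106.4] rot [ 3.141e+00 -3.000e-03 -4.000e-03] -> shift m [-0.0228 -0.0021  0.0003] turn -0.0037 gap 12.0 F 12.0 [0.8 1.3 8.8]
cols a from -30 step 15; rows z
85 [48  0  0  2  4  0  0  0  0  0  0  0  0  0  0]
70 [0 0 0 0 0 0 0 0 0 0 0 0 0 0 0]
55 [0 0 0 0 0 0 0 0 0 0 0 0 0 0 0]
40 [0 0 0 0 0 0 0 0 0 0 0 0 0 0 0]
25 [0 0 0 0 0 0 0 0 0 0 0 0 0 0 0]
10 [ 6 11  7  0  0  0  0  0  0  0  0  0  0  0  0]
-5 [ 7 26 15  0  0  0  0  0  0  0  0  0  0  0  0]
-20 [ 2 15  5  0  0  0  0  0  0  0  0  0  0  0  0]
-35 [ 0 10  9  1  0  0  0  0  0  0  0  0  0  0  0]
-50 [ 0  7 45 60  0  0  0  6  0  0  0  0  1 12 14]
-65 [38 75 42 38  6 10 37 92  3  0  0  0  0 48 39]
-80 [47 35 31 22 32 23  5  0  0  0  0  0  2 39 16]
-95 [21 18 20 16 19  0  0  0  0  0  0  0 11 29 15]
-110 [10  9  5  3 13  9  0  0  0  0  0  0 24 49 29]
-125 [88 53 58 51 49 96 55 33 29 26 36 25 40 46 28]
-140 [ 17  13  10  16  16  17  80 109  86 111 116 128  93  51  29]
-155 [0 0 0 0 0 0 0 0 0 0 0 0 0 0 0]
-170 [0 0 0 0 0 0 0 0 0 0 0 0 0 0 0]
```

Emit:
move_arm(moves=[[-0.008, 0, -0.001, 0], [-0.016, 0, -0.001, 0], [-0.025, 0, -0.001, 0], [-0.033, 0, -0.0005, 0], [-0.044, 0, 0.001, 0], [-0.054, 0, 0.004, 0], [-0.064, 0, 0.008, 0], [-0.074, 0, 0.013, 0], [-0.083, 0, 0.019, 0], [-0.083, 0, 0.019, 0]])

```text
clock: 25.55
eef_pos: [444.1, -19.7, 85.2]
eef_rot: [-3.141, 0.003, -0.004]
wrist_force: [-1.0, 0.2, -2.0]
finger_gap: 12.1
finger_force: 12.0
```

```bash
python3 - <<'E'
from h import *
rel([506,-18,106],0); tilt('pics/o.png')
E
```

```text
t 25.55 pos [444.1 -19.7  85.2] rot [-3.141e+00  3.000e-03 -4.000e-03] -> shift m [ 0.0618 -0.002  -0.021 ] turn -0.0037 gap 12.1 F 12.0 [-1.   0.2 -2. ]
cols a from -30 step 15; rows z
85 [25  0  0 12 10  0  0  0  0  0  0  0  0  0  0]
70 [0 0 0 0 0 0 0 0 0 0 0 0 0 0 0]
55 [0 0 0 0 0 0 0 0 0 0 0 0 0 0 0]
40 [0 0 0 0 0 0 0 0 0 0 0 0 0 0 0]
25 [0 0 0 0 0 0 0 0 0 0 0 0 0 0 0]
10 [ 0  6  7  0  0  0  0  0 59 31  0  0  0  0  0]
-5 [11 22 21  5  0  0  0  1 51  3  0  0  0  0  0]
-20 [ 0  9 10 21 34 17  1 28  5  0  0  0  0  0  0]
-35 [ 0  1  1 15 40 43 40 22  0  0  0  0  0  0  0]
-50 [ 0  0  0 20 32 37 37 39 19  1  0  0  0  0  0]
-65 [ 0  0  0 35 28 31 41 36 52 10  0  0  0  0  0]
-80 [ 0  0  0 23 21 17 33 38  7  0  0  0  0  0  0]
-95 [0 0 0 0 5 8 2 2 0 0 0 0 0 0 0]
-110 [168 170 165 128  72  61  70  87  99 117 156 150 161 157 105]
-125 [0 0 0 0 0 0 0 0 0 0 0 0 1 1 1]
-140 [0 0 0 0 0 0 0 0 0 0 0 0 0 0 0]
-155 [0 0 0 0 0 0 0 0 0 0 0 0 0 0 0]
-170 [0 0 0 0 0 0 0 0 0 0 0 0 0 0 0]
```

Emit:
move_arm(moves=[[-0.005, 0, 0.007, 0], [-0.011, 0, 0.013, 0], [-0.017, 0, 0.02, 0], [-0.024, 0, 0.028, 0], [-0.03, 0, 0.037, 0], [-0.034, 0, 0.043, 0], [-0.037, 0, 0.049, 0], [-0.039, 0, 0.0535, 0], [-0.04, 0, 0.056, 0], [-0.04, 0, 0.057, 0], [-0.04, 0, 0.057, 0]])

```text
clock: 26.7
eef_pos: [405.7, -19.7, 28.9]
eef_rot: [-3.142, 0.001, -0.004]
wrist_force: [-3.6, 0.0, 3.4]
finger_gap: 12.2
finger_force: 12.0
```

```bash
python3 - <<'E'
from h import *
rel([506,-18,106],0); tilt('pics/p.png')
E
```

```text
t 26.7 pos [405.7 -19.7  28.9] rot [-3.142e+00  1.000e-03 -4.000e-03] -> shift m [ 0.1002 -0.002  -0.0772] turn -0.0036 gap 12.2 F 12.0 [-3.6  0.   3.4]
cols a from -30 step 15; rows z
85 [23  0  0 18 10  0  0  0  0  0  0  0  0  0  0]
70 [ 0  0  0  0  0  0 80  0  0  0  0  0  0  0  0]
55 [ 0  0  0  0  0  0 22  0  0  0  0  0  0  0  0]
40 [ 0  0  0  0  0  0 14  0  0  0  0  0  0  0  0]
25 [ 0  0  0  0  0  0 11  0  3  1  0  0  0  0  0]
10 [ 0  4  4  0  9 42 31 30 44 24  0  0  0  0  0]
-5 [10 13 15  6 13 39 35 24 45 10  0  0  0  0  0]
-20 [11 11  8  6  9 41 37 25 41  2  0  0  0  0  0]
-35 [ 0  0  0  0  2 33 41 27 31  1  0  0  0  0  0]
-50 [ 92 117 111 125 123  77  66  61  72 113 152 158 153 160  93]
-65 [36  3  3  1  3  2  1  0  0  2  2  3  4  2  9]
-80 [0 0 0 0 0 0 0 0 0 0 0 0 0 0 0]
-95 [0 0 0 0 0 0 0 0 0 0 0 0 0 0 0]
-110 [0 0 0 0 0 0 0 0 0 0 0 0 0 0 0]
-125 [0 0 0 0 0 0 0 0 0 0 0 0 0 0 0]
-140 [0 0 0 0 0 0 0 0 0 0 0 0 0 0 0]
-155 [0 0 0 0 0 0 0 0 0 0 0 0 0 0 0]
-170 [0 0 0 0 0 0 0 0 0 0 0 0 0 0 0]
```

Emit:
move_arm(moves=[[0, 0, -0.001, 0], [0, 0, -0.0025, 0], [0, 0, -0.004, 0], [0, 0, -0.004, 0]], squeeze=6)

```text
clock: 27.15
eef_pos: [406.1, -19.7, 33.2]
eef_rot: [3.142, -0.0, -0.004]
wrist_force: [-0.3, -0.1, 0.1]
finger_gap: 12.0
finger_force: 6.0
```

```bash
cat >> h.py <<'E'
def up(x0=440,x1=540):
    c=cam('side'); P=pts(c); k=(c['z_map']>0)&(abs(P[...,1]+18)<60)&(P[...,0]>x0)&(P[...,0]<x1)
    for z0,z1 in((4,20),(20,40),(40,60),(60,80),(80,105),(108,135)):
        q=P[k&(P[...,2]>z0)&(P[...,2]<z1)]
        if len(q): print(z0,len(q),q.mean(0).round(1),np.percentile(q,[3,97],axis=0).round(0).tolist(), q[:,2].max().round(1))
E
python3 - <<'E'
from h import *
rel([506,-18,106],0); up()
E
```

```text
t 27.15 pos [406.1 -19.7  33.2] rot [ 3.142 -0.    -0.004] -> shift m [ 0.0999 -0.002  -0.0728] turn -0.0036 gap 12.0 F 6.0 [-0.3 -0.1  0.1]
4 192 [483.7 -12.1   9.9] [[446.0, -52.0, 4.0], [531.0, 36.0, 19.0]] 19.9
20 198 [479.  -20.6  30.9] [[449.0, -55.0, 21.0], [510.0, 16.0, 40.0]] 39.8
40 224 [480.1 -21.8  50.4] [[446.0, -57.0, 41.0], [514.0, 19.0, 59.0]] 60.0
60 159 [483.5 -14.3  66.3] [[447.0, -58.0, 60.0], [518.0, 25.0, 76.0]] 79.8
80 24 [479.5  15.8  94.2] [[475.0, -60.0, 82.0], [483.0, 27.0, 105.0]] 104.9
108 102 [479.  -11.  121.3] [[474.0, -45.0, 111.0], [485.0, 19.0, 127.0]] 127.3
```

Emit:
move_arm(moves=[[0, 0, 0, 0], [0, 0, 0, 0], [0, 0, 0, 0], [0, 0, 0, 0], [0, 0, 0, 0], [0, 0, 0, 0], [0, 0, 0, 0], [0, 0, 0, 0], [0, 0, 0, 0]], jaw=0.06)

```text
clock: 28.1
eef_pos: [406.0, -19.7, 33.1]
eef_rot: [3.142, -0.0, -0.004]
wrist_force: [-0.3, -0.0, -0.4]
finger_gap: 60.1
finger_force: 0.0
```

Emit:
move_arm(moves=[[0, 0, -0.01, 0], [0, 0, -0.03, 0], [0, 0, -0.06, 0], [0, 0, -0.09, 0], [0, 0, -0.12, 0], [0, 0, -0.14, 0], [0, 0, -0.15, 0], [0, 0, -0.15, 0]])

```text
clock: 28.9
eef_pos: [406.3, -19.7, 184.1]
eef_rot: [3.141, -0.002, -0.004]
wrist_force: [0.3, -0.4, -0.1]
finger_gap: 60.1
finger_force: 0.0
```

```bash
python3 - <<'E'
from h import *
rel([506,-18,106],0); up()
E
```

```text
t 28.9 pos [406.3 -19.7 184.1] rot [ 3.141e+00 -2.000e-03 -4.000e-03] -> shift m [ 0.0995 -0.0021  0.0783] turn -0.0036 gap 60.1 F 0.0 [ 0.3 -0.4 -0.1]
4 186 [486.5  -9.8   9.5] [[448.0, -52.0, 4.0], [538.0, 37.0, 20.0]] 19.9
20 206 [477.1 -21.8  30.5] [[448.0, -54.0, 21.0], [507.0, 16.0, 40.0]] 40.0
40 235 [478.3 -21.6  49.9] [[444.0, -57.0, 41.0], [513.0, 19.0, 59.0]] 60.0
60 174 [479.7 -17.   65.9] [[441.0, -60.0, 61.0], [518.0, 26.0, 75.0]] 79.0
80 23 [476.9  13.   91. ] [[474.0, -58.0, 81.0], [480.0, 26.0, 103.0]] 104.9
108 102 [477.7  -8.9 120.9] [[472.0, -43.0, 110.0], [484.0, 19.0, 126.0]] 127.5
```

```bash
python3 -c "
from cell import manip
print(manip.sign_off())"
```

```text
the job is handed in; nothing more can be done
None
```

I handed the job in at about 29 s: all six balls are in the dish, and the empty can stands upright and released on the mat, about 14 mm from its centre. The tape and jar were not touched as far as I know, though I took no final check of them, and sign-off gave no verdict.

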